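Oil check on the bench filler

ROBOT

A 6-joint arm with a two-finger parallel gripper is mounted at the origin on a cart in front of the work surface, level with it; the furniture and walls round the work are solid. World frame = base frame: x ahead of the robot, y to its left, z up, the work surface at z = 0. Lengths are in mm, angles in rad, forces in N, time in s.
With the tool pointing down it reaches from about 275 to 825 mm from the base axis. Payload 5.2 kg.
Tool frame: the origin (TCP) lies at the very end of the fingers, on their centre line; the grasp point (between the pads) lies 19 mm behind it; z points along the fingers, y is the direction in which the jaws open and shut (so a half turn about z gives the same grasp; the last joint's range is limited). The gripper opens to 93 mm and grips with 3 to 60 N. Pads are 15 mm wide; open, the fingers measure 128 mm over their backs; the gripper's body (75 mm by 188 mm) begins 65 mm behind the grasp point.
Start: joints at [0.897, 0.259, 1.535, -0, 1.348, -0.203], TCP at [249.46, 490.178, 218.653] pointing down, gripper open.
Joint ranges: [-3.14, 3.14], [-0.91, 2.08], [0.19, 2.58], [-1.22, 4.36], [0.22, 2.71], [-3.12, 3.12]. Speed limits (rad/s): [2.57, 2.57, 3.14, 3.14, 3.14, 3.14].

INTERFACE

Orientations are given as [roll, pitch, yaw] about the fixed x, y, z axes, in that order (R = Rz(yaw) Ry(pitch) Rx(roll)).
In Python, from plant import bot, jaws, get_image, camera_info, ticket, nets gives the robot as it stands. The module is installed in compiled form; this text tells all that it offers. Calls block until the motion is done:
- bot.move_ptp(position, orientation): joint-space move of the TCP to a pose.
- bot.movel(position, vel=150, rotation=None): straight line of the TCP; rotation=None keeps the orientation; vel is the mean speed in mm/s.
- bot.movej(angles): joint-space move.
- jaws.open_jaws() and jaws.grasp(effort=None): open the fingers fully, or close them until they stop; effort is the grip in N (None keeps the last).
- bot.wait(seconds).
- bot.solve_ik(position, orientation): joint angles nearest the present ones, or None.
- get_image(name): name is "scene" or "top"; returns the picture (420x560x3 uint8, blue, green, red); there is no depth.
- camera_info(name): a dict with "intrinsics" (3x3 intrinsics, pixels), "k1" (the pictures are not rectified: a ray, as slopes to the right and down, at radius r is drawn at 1 + k1 r^2 times it, then the intrinsics apply), "R" (3x3) and "t" (3): a world point X has camera coordinates R X + t. Camera axes: x right, y down, z forward; pixel columns grow to the right and rows downward; lengths in mm; the calibration is good to about 2 mm. A picture is of the moment at which its call begins. camera_info takes no time and is no camera call.
A pose or a line that the arm cannot do raises bot.MotionError and nothing moves.
- ticket.job_done(): hands the job in, once; it reports no verdict.
Trained networks look in the newest picture that a camera, given by its name, has taken for a name from the list of things; names that differ only in an ending like _2 or _b are one class to them, and where a whole thing is asked for, a point or a joint stands for the part that bears it (a point fixed in the world has none). Each returns a list of dicts, best first, with "score" (0 to 1); they miss things now and then, are a little off and sometimes report something else, mostly with a low value. They report only what shows in the picture. A call takes as long as a camera call.
- nets.recognise(camera, thing): "position" ([x, y, z] in mm, in the coordinates of the camera as it stood for that picture, good to about 4 mm: the middle of the surface that is visible of it).
Readings, each from a call of its own:
- bot.read_time_s(): time.
- bot.read_joint_pos(): joint angles.
- bot.read_dq(): joint speeds.
- bot.read_joint_efforts(): joint torques, N m.
- bot.read_tool_pos(): TCP position.
- bot.read_orientation(): TCP orientation.
- bot.read_force(): force on the tool from outside, world axes, zero at the start.
- bot.read_moment(): the same for the moment, N m.
- bot.read_opening(): finger opening in mm.
Only numpy, scipy, OpenCV 4.12 (cv2) and the standard library are available. Lean on these libraries where they do the work, as an engineer would, in place of code of your own. Each camera call takes 0.05 s, during which the arm holds its last target.

TASK

Check the gear oil of the bench filler: take the wiped dipstick off its drip rest, put it down the slanting dip tube on the side of the gear case until its collar sits on the tube's mouth, then draw it all the way out. Hold it up level with its marked flat facing up, clear of everything and at least 15 cm above the worktop, so that the oil line can be read, and finish still holding it like that. Do not knock over or push about the timer, bottle, jar and stamp that stand nearby.

Things in the scene. Friction and masses are not known exactly. Their poses are not given: they have to be found in the camera images.
- dipstick: Loose steel oil dipstick, 0.1 kg. Origin: on its axis at the collar's seat face; +x runs to the tip (x 130 mm). Rod 9 mm across, its last 55 mm a blade 9 x 4.5 mm with cross lines on the flat facing +z. Collar 34 mm across at x 0 to -6, black plastic handle at x -18 to -86 mm, 18 mm wide (y), 12 mm thick (z). Starts level on the rest, +z up, axis 55 mm above the worktop
- dipstick_grip (a point): middle of the dipstick's handle, on its axis, 50 mm behind the collar's seat face. The sides, 18 mm apart, can be gripped here from above; below the handle there is free room down to 13 mm above the worktop from x -72 mm to the collar
- dipstick_tip (a point): the dipstick's tip, on its axis, 130 mm from the collar's seat face
- dip_tube: Fixed steel tube rising at 45 degrees from the side of the gear case. Origin: centre of its open mouth, 150 mm above the worktop. +z: the tube's axis, pointing out and 45 degrees up (the dipstick goes in along -z); x is level. Bore 13 mm across, 145 mm long; the mouth flares to about 20 mm, its rim is 31 mm across and carries the collar. Of the filler only the hopper rises past the mouth's plane
- filler: Fixed bench filling machine: grey gear case in front (140 x 125 mm, 140 mm high), motor on its right (base to y -270 mm), pump behind with round hopper (176 mm across, at x 165, y -55, rim 289 mm high). Origin: on the worktop under the gear case; x to the back, y to the side with the dip tube, whose mouth is at x -30, y 110, z 150 mm
- drip_rest: Fixed steel tray 235 x 70 mm, rim 12 mm high, with two uprights. Origin: on the worktop below the collar, +x as the dipstick's (which may lie up to 5 mm along). The upright at x 60 mm has an open slot for the rod (prongs to 66 mm height), that at x -78 mm two lugs beside the handle's end (to 61 mm). The dipstick lifts straight up out of them
- kitchen_timer: Bystander: white kitchen timer lying face up, 62 x 66 x 20 mm, origin at the centre of its underside
- bottle_cream: Bystander: squeeze bottle with a cone cap, 42 mm across, 164 mm high, origin at the centre of its underside
- jar_amber: Bystander: small screw jar, 38 mm across, 60 mm high, origin at the centre of its underside
- wood_stamp: Bystander: turned wooden stamp, 38 mm across, 55 mm high, origin at the centre of its underside

How it is judged (in metres and radians):
On the way, in this order (a step that is already met when the one before it is completed fails the run):
1. the dipstick is seated: its collar sits on the mouth of the dip tube (seat face within 4 mm of the mouth, stick in line with the tube) (z of dipstick in the frame of dip_tube below 0.004 m and distance between dipstick and dip_tube below 0.006 m and angle between the x axis of dipstick and the z axis of dip_tube, either way round below 0.1 rad), for 0.2 s.
2. the dipstick is drawn out of the tube: its tip is more than 10 mm outside the mouth (z of dipstick_tip in the frame of dip_tube above 0.01 m), for 0.1 s.
At the end, for the whole second after the job is handed in: The dipstick, seated once and fully withdrawn, is held still in the gripper: level within 9 degrees, marked flat up within 20 degrees, tip and handle at least 150 mm above the worktop, tip at least 30 mm from the tube's mouth, touching neither filler, rest nor bottle (angle between dipstick's own x axis and vertical between 1.4 and 1.74 rad and angle between dipstick's own z axis and vertical below 0.35 rad and height (world z) of each of dipstick_tip, dipstick_grip above 0.15 m and distance between dipstick_tip and dip_tube above 0.03 m and contact force between dipstick and the fingers above 1 N and contact force between dipstick and filler below 0.1 N and contact force between dipstick and drip_rest below 0.1 N and contact force between dipstick and bottle_cream below 0.1 N and linear speed of dipstick below 0.03 m/s); the arm keeps its last pose, push and grip.
It fails at once if the timer, bottle, jar or stamp is pushed more than 3 cm or tipped over (distance of any of kitchen_timer, bottle_cream, jar_amber, wood_stamp from where it was at the start of the episode above 0.03 m or angle between any of bottle_cream, jar_amber, wood_stamp's own z axis and vertical above 0.5 rad).
It also fails if it takes over 48 s, if anything falls off the work surface, if the arm or the gripper's body presses on something with over 40 N, if the wrist force passes 120 N, or if a joint passes its speed limit or range.

## Working session

There is one attempt and no reset: what is moved stays moved. The work goes in short steps, each a Python script; the robot and the scene stay as the last script left them, time stands still between calls to the robot, and variables do not carry over. Pictures are saved under pics/ and viewed, and the job is handed in when it is done.

```bash
mkdir -p pics; ls
python3 - <<'E'
from plant import bot, jaws, get_image, camera_info, ticket, nets
import cv2
for n in ("scene","top"):
    cv2.imwrite(f"pics/{n}0.png",get_image(n))
    ci=camera_info(n); print(n,{k:(v.tolist() if hasattr(v,'tolist') else v) for k,v in ci.items()})
    import numpy as np
    R=np.array(ci["R"]);t=np.array(ci["t"])
    for th in ["dipstick","dip_tube","filler","drip_rest","kitchen_timer","bottle_cream","jar_amber","wood_stamp"]:
        for d in nets.recognise(n,th)[:2]:
            print(th,round(d["score"],2),(R.T@(np.array(d["position"])-t)).round(1))
print(bot.read_time_s())
E
```

```text
pics
scene {'intrinsics': [[542.746023352679, 0.0, 272.96476602656696], [0.0, 542.746023352679, 207.28369528372303], [0.0, 0.0, 1.0]], 'k1': 0.021484010020958507, 'R': [[0.38932051871398127, -0.9210650884439548, 0.008284718341998622], [-0.37747163605657325, -0.16774315009455676, -0.910701597434159], [0.8402051521390775, 0.35142757211989606, -0.4129817960550621]], 't': [-217.83045379908418, 304.5953304385144, 1281.149594802519]}
dipstick 0.48 [460.7 -47.1  59. ]
dip_tube 0.65 [461.6 -42.7  54.6]
dip_tube 0.53 [ 589.3 -169.7  130.2]
filler 0.91 [ 592.  -257.7  128.5]
drip_rest 0.77 [465.7 -64.9   4.3]
kitchen_timer 0.66 [ 340.6 -240.8   14.4]
bottle_cream 0.89 [781.3  11.5  68. ]
jar_amber 0.7 [663.1  75.7  35.8]
wood_stamp 0.51 [464.6 -67.4   3.9]
top {'intrinsics': [[461.23673146570405, 0.0, 280.7766602626725], [0.0, 461.23673146570405, 208.83174839300702], [0.0, 0.0, 1.0]], 'k1': -0.029308026592771624, 'R': [[0.010800531579029042, -0.9999186731998903, 0.006781998509397945], [-0.9876906712750113, -0.011726391239738888, -0.15597958079444335], [0.15604642384216344, -0.005013854272279297, -0.9877369968121111]], 't': [-19.288283095214357, 551.0110575758207, 1178.2998279894746]}
dipstick 0.86 [465.  -41.3  59.9]
dip_tube 0.74 [ 595.8 -171.   134. ]
dip_tube 0.44 [671.1  81.8  59.3]
filler 0.87 [ 737.2 -282.8  134.1]
drip_rest 0.55 [461.6 -73.8   4. ]
kitchen_timer 0.89 [ 356.9 -242.2   15.9]
kitchen_timer 0.41 [ 739.2 -283.6  131.1]
bottle_cream 0.87 [788.9  11.7 101.8]
jar_amber 0.79 [669.7  79.8  56.7]
wood_stamp 0.61 [289.4 326.1  15.1]
0.9
```

View pics/scene0.png

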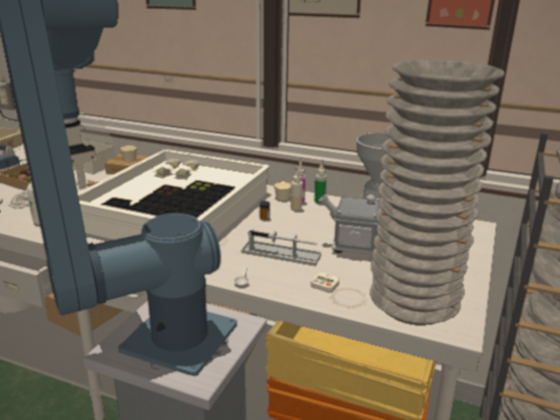

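View pics/top0.png

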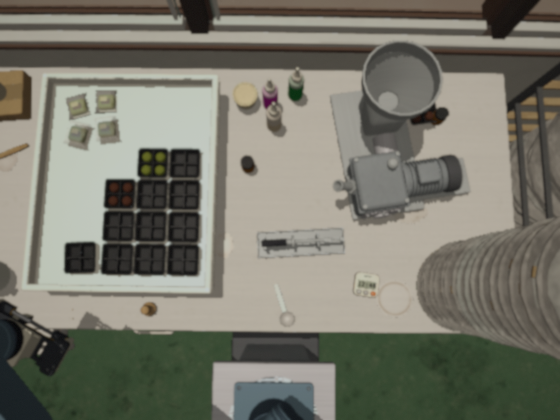

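The top view shows the rest at about (300,243) with the black handle at (275,242), so the stick's tip points right (-y). The tube mouth is at about (340,186), the jar at (248,163), the bottle at (275,115), the timer at (367,285) and the stamp at (147,309). I'll enlarge these.

Run:
```python
import cv2
t=cv2.imread("pics/top0.png"); s=cv2.imread("pics/scene0.png")
cv2.imwrite("pics/top_c1.png",cv2.resize(t[220:265,250:350],None,fx=8,fy=8,interpolation=cv2.INTER_CUBIC))
cv2.imwrite("pics/top_c2.png",cv2.resize(t[140:225,325:425],None,fx=7,fy=7,interpolation=cv2.INTER_CUBIC))
cv2.imwrite("pics/scene_c1.png",cv2.resize(s[180:270,235:395],None,fx=5,fy=5,interpolation=cv2.INTER_CUBIC))
```

```text
(no output)
```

View pics/top_c1.png

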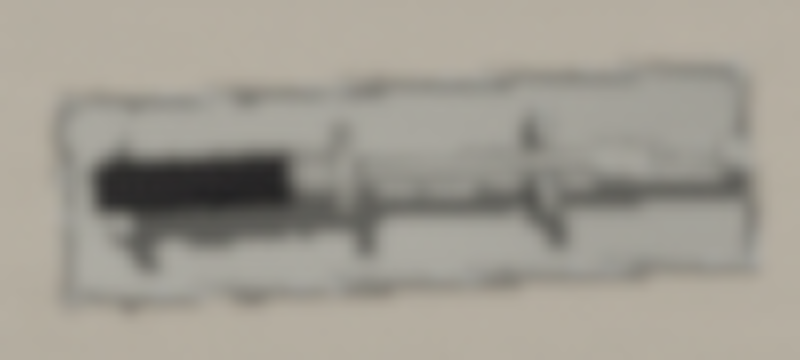

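View pics/top_c2.png

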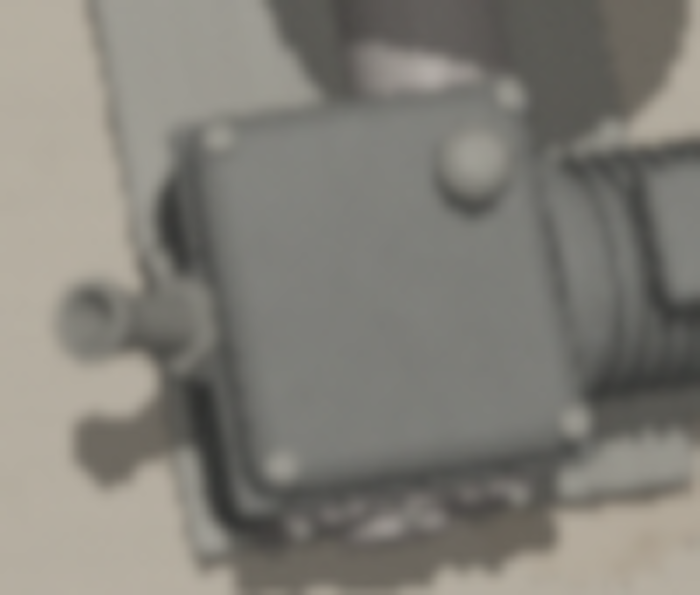

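View pics/scene_c1.png

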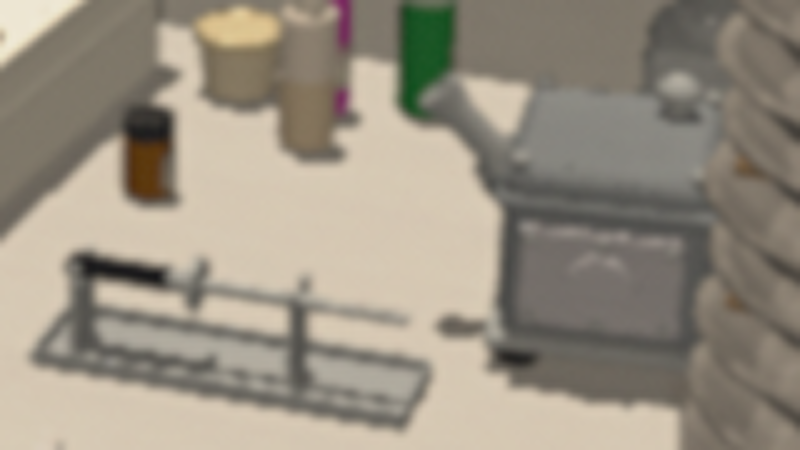

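```bash
cat > h.py <<'E'
import numpy as np, cv2
from scipy.optimize import least_squares
from scipy.spatial.transform import Rotation as Ro
from plant import bot, jaws, get_image, camera_info, ticket, nets
CI={n:camera_info(n) for n in ("scene","top")}
def proj(n,X):
    c=CI[n];K=np.array(c["intrinsics"])
    X=np.atleast_2d(X)
    p,_=cv2.projectPoints(X.reshape(-1,1,3).astype(float),cv2.Rodrigues(np.array(c["R"]))[0],np.array(c["t"],float),K,np.array([c["k1"],0,0,0,0.]))
    return p.reshape(-1,2)
def ray(n,uv):
    c=CI[n];R=np.array(c["R"]);t=np.array(c["t"])
    p=cv2.undistortPoints(np.array(uv,float).reshape(-1,1,2),np.array(c["intrinsics"]),np.array([c["k1"],0,0,0,0.])).reshape(-1,2)
    d=np.c_[p,np.ones(len(p))]@R
    return -R.T@t,d
def at_z(n,uv,z):
    C,d=ray(n,uv); return C+d*((z-C[2])/d[:,2])[:,None]
def tri(a,b):  # a top, b scene
    f=lambda X:np.r_[proj("top",X)[0]-a,proj("scene",X)[0]-b]
    r=least_squares(f,[500,-100,100.]); return r.x,r.fun
def crop(p,off,f): return (np.array(p,float)+.5)/f-.5+np.array(off)
E
python3 - <<'E'
from h import *
np.set_printoptions(precision=1,suppress=True)
for n in CI: print(n,"C",ray(n,[[0,0]])[0])
t1=lambda p:crop(p,(250,220),8); t2=lambda p:crop(p,(325,140),7); s1=lambda p:crop(p,(235,180),5)
print("handle back/front top z61",at_z("top",[t1((97,182)),t1((292,180))],61))
print("collar,tip top",at_z("top",[t1((345,170)),t1((745,157))],57))
print("rest corners",at_z("top",[t1((62,95)),t1((742,65)),t1((757,265)),t1((68,300))],12))
print("scene hb,collar,tip",at_z("scene",[s1((78,262)),s1((197,283)),s1((410,320))],55))
print("mouth tri",tri(t2((92,318)),s1((437,97))))
print("mouth top z150",at_z("top",[t2((92,318))],150))
print("lid",at_z("top",[t2(p) for p in ((185,130),(525,78),(590,425),(250,490))],140))
print("bolts",at_z("top",[t2(p) for p in ((218,138),(510,95),(575,420),(280,467))],140))
E
```

```text
scene C [-876.6 -599.8  808.3]
top C [ 360.6   -6.9 1249.9]
handle back/front top z61 [[460.4  35.3  61. ]
 [461.7 -27.5  61. ]]
collar,tip top [[ 465.5  -44.7   57. ]
 [ 471.2 -174.5   57. ]]
rest corners [[ 493.7   49.4   12. ]
 [ 506.5 -180.1   12. ]
 [ 439.1 -184.5   12. ]
 [ 424.9   46.1   12. ]]
scene hb,collar,tip [[ 459.5   33.6   55. ]
 [ 463.2  -43.6   55. ]
 [ 470.4 -176.1   55. ]]
mouth tri (array([ 595.5, -150. ,  143.7]), array([-0.6,  0.3,  0.8, -0.1]))
mouth top z150 [[ 594.8 -150.6  150. ]]
lid [[ 665.5 -185.6  140. ]
 [ 686.3 -307.5  140. ]
 [ 560.9 -326.6  140. ]
 [ 536.4 -206.6  140. ]]
bolts [[ 662.7 -197.3  140. ]
 [ 680.  -301.9  140. ]
 [ 562.6 -321.4  140. ]
 [ 544.6 -217.3  140. ]]
```

```bash
cat >> h.py <<'E'
np.set_printoptions(precision=3,suppress=True)
fy=np.radians(9.5); Yf=np.array([-np.sin(fy),np.cos(fy),0]); Xf=np.array([np.cos(fy),np.sin(fy),0])
AX=(Yf+np.array([0,0,1]))/np.sqrt(2); MOUTH=np.array([594.8,-150.2,150.])
dy=np.radians(3.3); XD=np.array([np.sin(dy),-np.cos(dy),0]); COL=np.array([464.3,-45.2,55.])
S=1
def pose(col,xd,zd,s=None,g=-50.):
    """TCP pos, rpy for a dipstick with seat-face origin col, axes xd, zd"""
    s=S if s is None else s
    xd=xd/np.linalg.norm(xd); zd=zd-xd*(zd@xd); zd/=np.linalg.norm(zd); yd=np.cross(zd,xd)
    M=np.c_[s*xd,-s*yd,-zd]
    p=col+g*xd+19*M[:,2]
    return p.tolist(), Ro.from_matrix(M).as_euler('xyz').tolist()
def tubepose(dist,phi,s=None,lat=np.zeros(3),g=-50.):
    z0=np.array([0,0,1.]); z0=z0-AX*(z0@AX)
    zd=Ro.from_rotvec(-AX*np.radians(phi)).apply(z0)
    if (Ro.from_rotvec(AX*np.radians(90)).apply(z0))@Xf<0 : zd=Ro.from_rotvec(AX*np.radians(phi)).apply(z0)
    return pose(MOUTH+lat+dist*AX,-AX,zd,s,g)
E
python3 - <<'E'
from h import *
print("stack base",at_z("scene",[(415,300),(375,295),(465,295)],0)); print("hopper",at_z("top",[(400,82)],289),"pred",MOUTH+Xf*195-Yf*165)
for s in (1,-1):
    print("s",s,"grasp",bot.solve_ik(*pose(COL,XD,np.array([0,0,1.]),s)), bot.solve_ik(*pose(COL+[0,0,250],XD,np.array([0,0,1.]),s)))
    for phi in (-40,-20,0,20,40,60,80):
        q=[bot.solve_ik(*tubepose(d,phi,s)) for d in (0,75,155)]
        p,_=tubepose(0,phi,s); M=Ro.from_euler('xyz',_).as_matrix()
        print(phi,M[:,2],*[None if a is None else np.array(a).round(2) for a in q])
E
```

```text
stack base [[ 376.383 -482.265    0.   ]
 [ 357.142 -380.594    0.   ]
 [ 454.178 -600.41     0.   ]]
hopper [[ 800.413 -273.247  289.   ]] pred [ 814.359 -280.753  150.   ]
s 1 grasp [-0.232  0.319  1.972 -0.     0.85   2.852] [-0.232  0.056  1.614 -0.     1.471  2.852]
-40 [-0.723  0.428 -0.542] [-0.43  1.04  0.67  0.13  2.42  2.3 ] [-0.38  0.95  0.73  0.2   2.44  2.38] [-0.32  0.87  0.76  0.3   2.48  2.5 ]
-20 [-0.447  0.599 -0.664] [-0.55  0.86  0.95  0.33  2.12  2.34] [-0.5   0.76  1.    0.38  2.14  2.41] [-0.44  0.68  1.02  0.45  2.18  2.51]
0 [-0.117  0.697 -0.707] [-0.67  0.68  1.24  0.51  1.82  2.28] [-0.62  0.58  1.29  0.55  1.84  2.35] [-0.56  0.49  1.31  0.59  1.87  2.44]
20 [ 0.228  0.712 -0.664] [-0.8   0.54  1.55  0.72  1.55  2.12] [-0.74  0.43  1.59  0.74  1.57  2.2 ] [-0.68  0.31  1.61  0.77  1.59  2.31]
40 [ 0.545  0.64  -0.542] [-0.92  0.45  1.85  1.01  1.34  1.85] [-0.86  0.32  1.9   1.02  1.35  1.95] [-0.79  0.17  1.92  1.03  1.36  2.08]
60 [ 0.796  0.492 -0.354] [-1.01  0.46  2.13  1.38  1.26  1.45] [-0.95  0.29  2.19  1.39  1.25  1.56] [-0.87  0.1   2.22  1.39 
[... 532 characters left out ...]
]
0 [-0.117  0.697 -0.707] [-0.67  0.68  1.24  0.51  1.82 -0.87] [-0.62  0.58  1.29  0.55  1.84 -0.79] [-0.56  0.49  1.31  0.59  1.87 -0.7 ]
20 [ 0.228  0.712 -0.664] [-0.8   0.54  1.55  0.72  1.55 -1.02] [-0.74  0.43  1.59  0.74  1.57 -0.94] [-0.68  0.31  1.61  0.77  1.59 -0.84]
40 [ 0.545  0.64  -0.542] [-0.92  0.45  1.85  1.01  1.34 -1.29] [-0.86  0.32  1.9   1.02  1.35 -1.2 ] [-0.79  0.17  1.92  1.03  1.36 -1.06]
60 [ 0.796  0.492 -0.354] [-1.01  0.46  2.13  1.38  1.26 -1.7 ] [-0.95  0.29  2.19  1.39  1.25 -1.58] [-0.87  0.1   2.22  1.39  1.22 -1.41]
80 [ 0.951  0.284 -0.123] [-1.03  0.62  2.37  1.8   1.41 -2.19] [-0.96  0.43  2.45  1.85  1.37 -2.09] [-0.85  0.19  2.49  1.91  1.27 -1.91]
```

```bash
sed -i 's/^S=1/S=-1/' h.py
python3 - <<'E'
from h import *
Z=np.array([0,0,1.])
bot.move_ptp(*pose(COL+[0,0,110],XD,Z))
bot.movel(pose(COL,XD,Z)[0],vel=120)
print(bot.read_tool_pos(),bot.read_orientation(),bot.read_force())
for n in CI: cv2.imwrite(f"pics/{n}1.png",get_image(n))
t=cv2.imread("pics/top1.png"); s=cv2.imread("pics/scene1.png")
cv2.imwrite("pics/c1.png",np.vstack([cv2.resize(t[200:275,240:360],(800,500),interpolation=cv2.INTER_CUBIC)[:300+100],]))
cv2.imwrite("pics/c1s.png",cv2.resize(s[170:290,215:375],None,fx=5,fy=5,interpolation=cv2.INTER_CUBIC))
print(bot.read_time_s())
E
```

```text
[462.005   4.706  36.537] [3.14  0.    1.629] [-0.952 -0.469  0.394]
4.0
```

View pics/c1s.png

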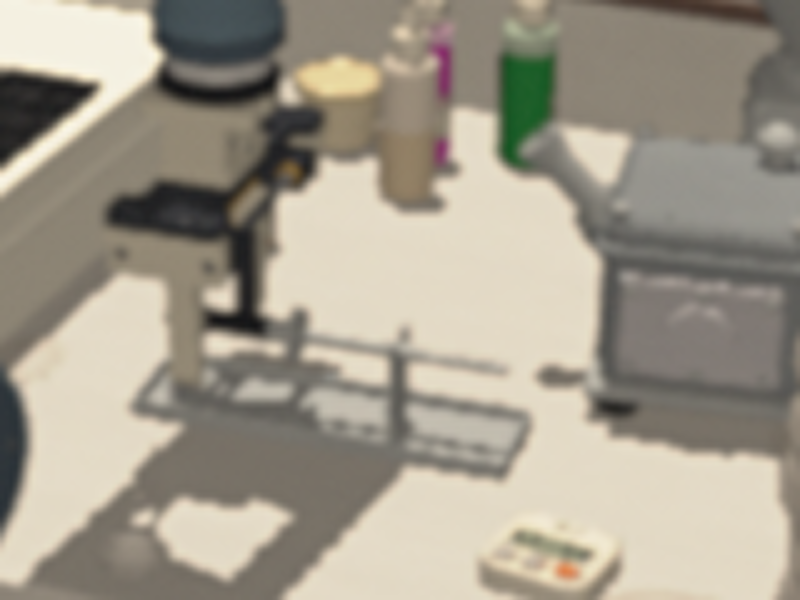

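View pics/top1.png

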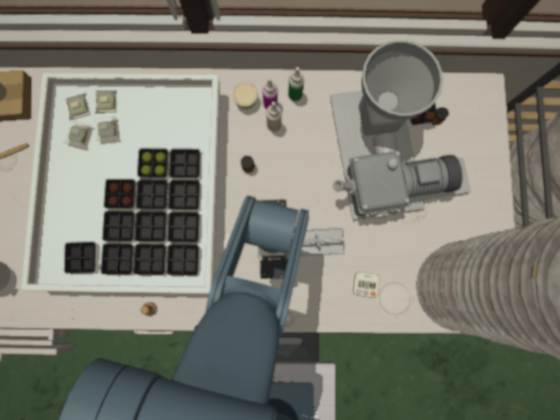

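The open fingers straddle the black handle at about (235,320) in the enlarged scene crop, and the tray's far finger and uprights look clear. I'll grip and lift now.

Run:
```python
from h import *
Z=np.array([0,0,1.])
jaws.grasp(45)
print("open",bot.read_opening(),bot.read_force())
bot.movel(pose(COL+[0,0,15],XD,Z)[0],vel=60)
print(bot.read_opening(),bot.read_force(),bot.read_tool_pos())
bot.movel(pose(COL+[0,0,210],XD,Z)[0],vel=150)
print(bot.read_opening(),bot.read_force(),bot.read_tool_pos(),bot.read_orientation())
for n in CI: cv2.imwrite(f"pics/{n}2.png",get_image(n))
t=cv2.imread("pics/top2.png"); s=cv2.imread("pics/scene2.png")
cv2.imwrite("pics/c2t.png",cv2.resize(t[190:275,250:370],None,fx=6,fy=6,interpolation=cv2.INTER_CUBIC))
cv2.imwrite("pics/c2s.png",cv2.resize(s[120:240,215:375],None,fx=5,fy=5,interpolation=cv2.INTER_CUBIC))
print(bot.read_time_s())
P=np.array([COL+[0,0,210]+k*XD for k in (-50,0,130)])
print(proj("top",P),proj("scene",P))
print("crop pred top",(proj("top",P)-[250,190]+.5)*6-.5,"scene",(proj("scene",P)-[215,120]+.5)*5-.5)
```

```text
open 17.749868931213243 [ 0.332 -0.221  0.482]
17.47597210680873 [ 0.151 -0.512 -0.463] [461.899   4.63   51.627]
17.10823704557608 [-0.332  1.089 -0.562] [460.864   4.84  245.083] [-3.14  -0.001  1.628]
7.1083
[[272.741 233.969]
 [296.031 232.898]
 [356.375 230.107]] [[258.938 168.441]
 [275.338 170.621]
 [319.523 176.486]]
crop pred top [[138.945 266.312]
 [278.686 259.889]
 [640.75  243.142]] scene [[221.69  244.206]
 [303.689 255.104]
 [524.615 284.428]]
```

View pics/c2s.png

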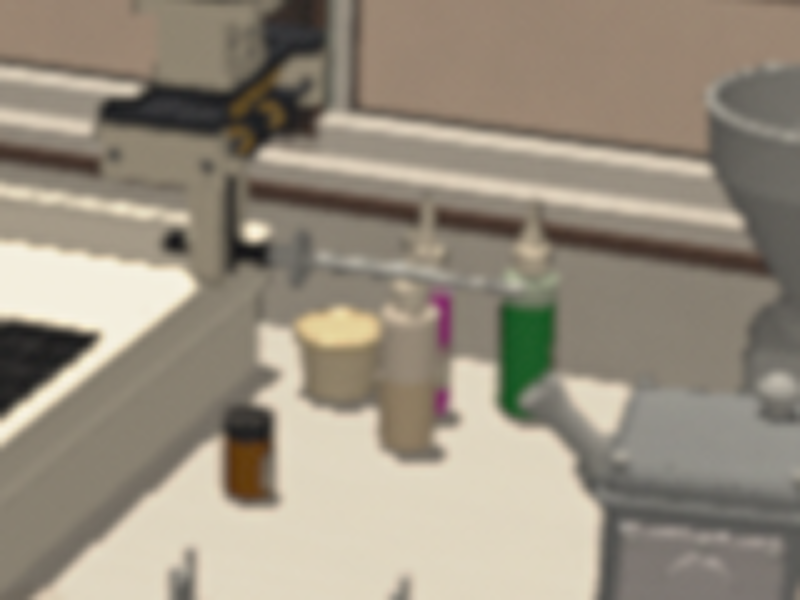

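View pics/c2t.png

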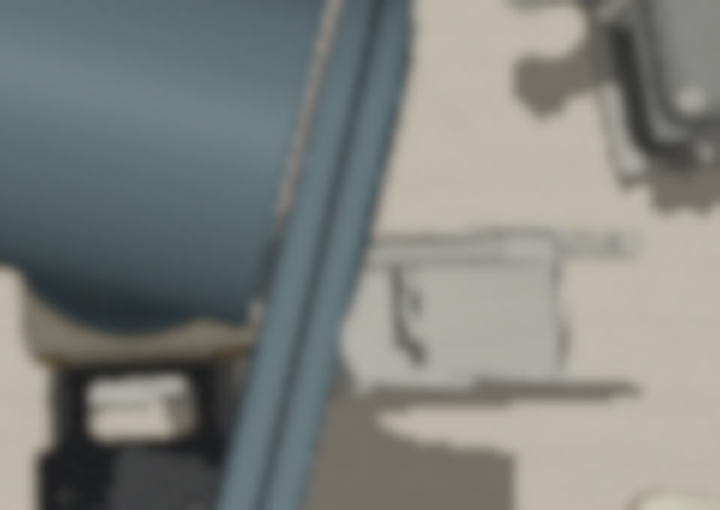

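The grasp is as predicted: in the crops the tip is at (638,241) top and (522,286) scene, against predictions of (641,243) and (525,284). Next I'll tilt the stick and bring it in line outside the mouth.

Run:
```python
from h import *
PHI=20
bot.move_ptp(*tubepose(190,PHI))
bot.movel(tubepose(150,PHI)[0],vel=80)
bot.wait(0.2)
p,o=tubepose(150,PHI)
tp=np.array(bot.read_tool_pos()); to=Ro.from_euler('xyz',bot.read_orientation())
print("cmd",p,"act",tp,"ang err deg",np.degrees((to*Ro.from_euler('xyz',o).inv()).as_rotvec()))
print(bot.read_force(),bot.read_opening(),bot.read_time_s())
for n in CI: cv2.imwrite(f"pics/{n}3.png",get_image(n))
t=cv2.imread("pics/top3.png"); s=cv2.imread("pics/scene3.png")
cv2.imwrite("pics/c3t.png",cv2.resize(t[140:240,290:400],None,fx=6,fy=6,interpolation=cv2.INTER_CUBIC))
cv2.imwrite("pics/c3s.png",cv2.resize(s[140:240,275:375],None,fx=6,fy=6,interpolation=cv2.INTER_CUBIC))
M=to.as_matrix(); xd=S*M[:,0]; col=tp-19*M[:,2]+50*xd
P=np.array([col,col+130*xd,MOUTH])
print(P)
print("crop pred top",(proj("top",P)-[290,140]+.5)*6-.5,"scene",(proj("scene",P)-[275,140]+.5)*6-.5)
```

```text
cmd [575.7843124528127, 2.8060458776146415, 278.7965587739247] act [575.789   2.935 279.111] ang err deg [-0.019 -0.025  0.012]
[-0.317 -0.152 -1.015] 17.639704064085528 8.7333
[[ 577.319  -45.467  256.397]
 [ 592.551 -136.158  164.511]
 [ 594.8   -150.2    150.   ]]
crop pred top [[ 40.223 255.628]
 [257.398 270.044]
 [287.682 272.472]] scene [[ 91.176 130.48 ]
 [263.73  316.012]
 [290.012 344.947]]
```

View pics/c3s.png

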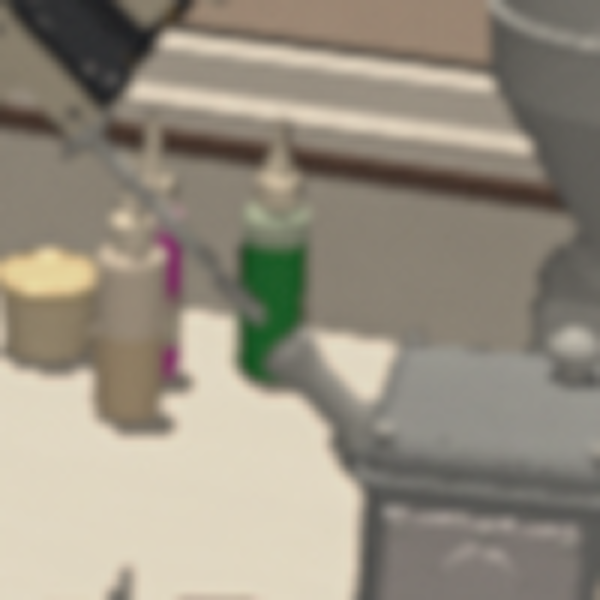

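View pics/c3t.png

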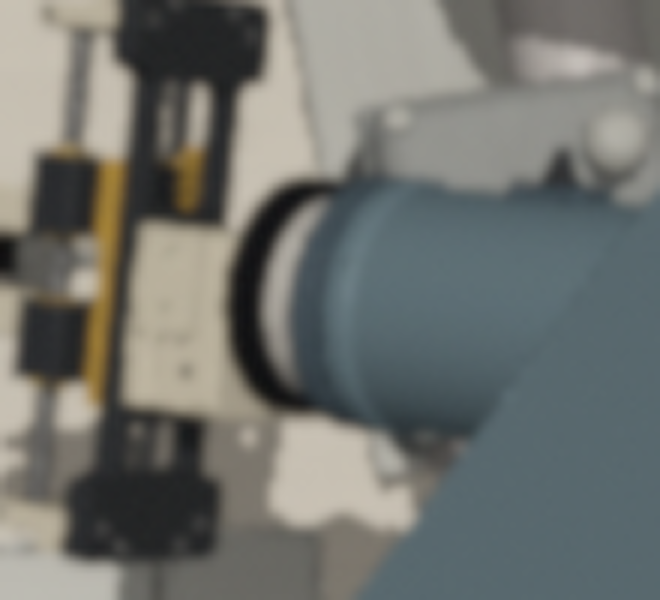

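View pics/scene3.png

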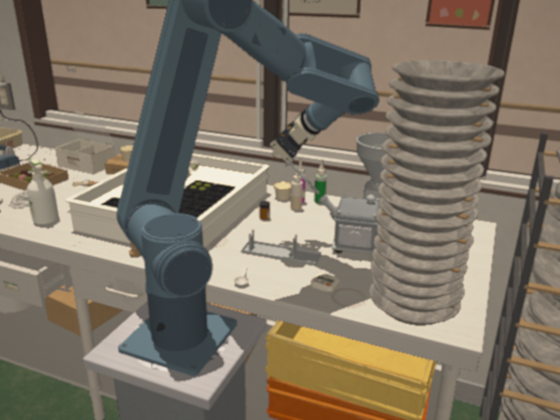

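In the scene crop the tip is at about (262,317) against a predicted (264,316), and the rim centre is at about (290,347) against (290,345), so they line up. The arm blocks the top view. I'll insert in steps and check the force at each one.

Run:
```python
from h import *
PHI=20
f0=np.array(bot.read_force())
for d in (138,130,124,118,112,106,100):
    bot.movel(tubepose(d,PHI)[0],vel=50)
    f=np.array(bot.read_force())-f0
    tp=np.array(bot.read_tool_pos()); e=tp-np.array(tubepose(d,PHI)[0])
    print(d,"f ax,X,perp",f@AX,f@Xf,f@np.cross(AX,Xf),"m",np.array(bot.read_moment()),"err",e)
    if np.linalg.norm(f)>12: break
print(bot.read_opening(),bot.read_time_s())
s=get_image("scene"); cv2.imwrite("pics/scene4.png",s)
cv2.imwrite("pics/c4s.png",cv2.resize(s[140:240,275:375],None,fx=6,fy=6,interpolation=cv2.INTER_CUBIC))
```

```text
138 f ax,X,perp -0.9226332159381342 0.3863530451169732 -1.2856659582442365 m [-0.414  0.163 -0.048] err [-0.009 -0.281 -0.405]
130 f ax,X,perp -0.9143770110069308 -0.6633077554573873 0.5464628086292284 m [-0.484  0.234  0.041] err [-0.004 -0.215 -0.323]
124 f ax,X,perp -0.7229433321822588 -0.33779049121885113 -0.5768563623298242 m [-0.404  0.253 -0.056] err [-0.017 -0.174 -0.264]
118 f ax,X,perp -1.3186730530322568 0.09945349963690733 -0.5062449244439261 m [-0.465  0.184  0.018] err [-0.033 -0.172 -0.285]
112 f ax,X,perp -0.26848551555626665 0.19468499570180658 -1.4883816605031066 m [-0.399  0.208 -0.002] err [-0.005 -0.225 -0.303]
106 f ax,X,perp -0.4901365873324519 0.21473698007788108 0.10761866527481799 m [-0.441  0.19  -0.021] err [-0.012 -0.172 -0.287]
100 f ax,X,perp -0.6631071785302691 0.327843811879109 0.026302701476589287 m [-0.515  0.213  0.02 ] err [-0.003 -0.209 -0.29 ]
17.216093215517436 10.8667
```

View pics/c4s.png

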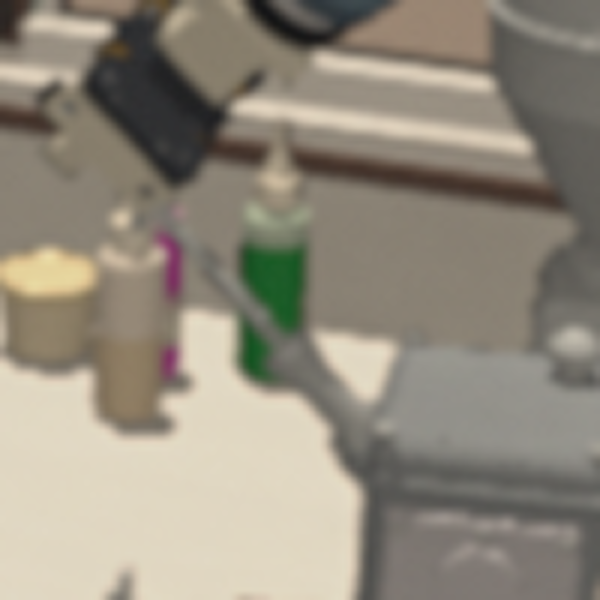

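The rod enters the mouth at about (290,350) with almost no force. I'll continue until the collar makes contact.

Run:
```python
from h import *
PHI=20
f0=np.array(bot.read_force())
for d in list(range(90,9,-10))+[8,6,4,3,2,1,0,-1,-2,-3,-4,-5,-6,-7,-8]:
    bot.movel(tubepose(d,PHI)[0],vel=50)
    if d<=4: bot.wait(0.05)
    f=np.array(bot.read_force())-f0
    tp=np.array(bot.read_tool_pos()); e=tp-np.array(tubepose(d,PHI)[0])
    print(d,"f ax,X,perp",f@AX,f@Xf,f@np.cross(AX,Xf),"m",np.array(bot.read_moment()),"err",e)
    if np.linalg.norm(f)>(25 if d>10 else 18): break
print(bot.read_opening(),bot.read_time_s())
s=get_image("scene"); cv2.imwrite("pics/scene5.png",s)
cv2.imwrite("pics/c5s.png",cv2.resize(s[140:240,275:375],None,fx=6,fy=6,interpolation=cv2.INTER_CUBIC))
```

```text
90 f ax,X,perp 0.13855070697658944 -0.4384265124648968 -0.394556973568543 m [-0.425  0.203  0.03 ] err [-0.022 -0.23  -0.362]
80 f ax,X,perp 0.159016055477679 -0.4780395184576517 1.395807191351509 m [-0.401  0.217  0.027] err [-0.017 -0.211 -0.313]
70 f ax,X,perp 0.5642272645035229 -0.3377768247137478 -0.38414604566121574 m [-0.481  0.192  0.   ] err [-0.003 -0.212 -0.312]
60 f ax,X,perp -0.3003950624566006 -0.37160324429011665 -0.05199351250571817 m [-0.424  0.15   0.06 ] err [-0.025 -0.195 -0.307]
50 f ax,X,perp 0.40705575669470645 -0.6768384637828958 -0.4028249566418259 m [-0.455  0.221  0.049] err [-0.019 -0.198 -0.306]
40 f ax,X,perp 0.6235035326204195 1.315862948878131 -0.17128302428804743 m [-0.408  0.262  0.03 ] err [-0.03  -0.199 -0.319]
30 f ax,X,perp -0.09286192176994952 -0.13377577037107843 -0.007328156099088638 m [-0.397  0.195 -0.024] err [-0.027 -0.187 -0.305]
20 f ax,X,perp 0.5030725254109593 0.19630657086888634 0.2106102296367609 m [-0.442  0.199  0.048] err [-0.035 -0.203 -0.308]
10 f ax,X,perp 0.03286950465621412 -0.07075914006054705 -0.38325657962692894 m [-0.474 
[... 472 characters left out ...]
-0.2922358000447871 m [0.101 0.074 0.02 ] err [0.005 0.394 0.351]
2 f ax,X,perp 8.397431571221384 -0.061811421182889625 -0.6803402231694805 m [0.727 0.059 0.23 ] err [-0.06   1.104  1.025]
1 f ax,X,perp 10.973502549134544 -0.7549458800494719 -1.925554422629094 m [1.207 0.055 0.252] err [-0.135  1.836  1.715]
0 f ax,X,perp 14.046631714134982 -0.6683861638357883 -2.56097810085656 m [1.698 0.037 0.469] err [-0.272  2.544  2.401]
-1 f ax,X,perp 17.040915584437233 -1.3959160415203367 -3.1379240044872123 m [2.177 0.064 0.618] err [-0.386  3.266  3.088]
-2 f ax,X,perp 20.836929737392104 -1.9905468413540852 -3.60316297757725 m [2.646 0.053 0.688] err [-0.487  3.974  3.789]
17.591949682520468 16.6667
```

View pics/c5s.png

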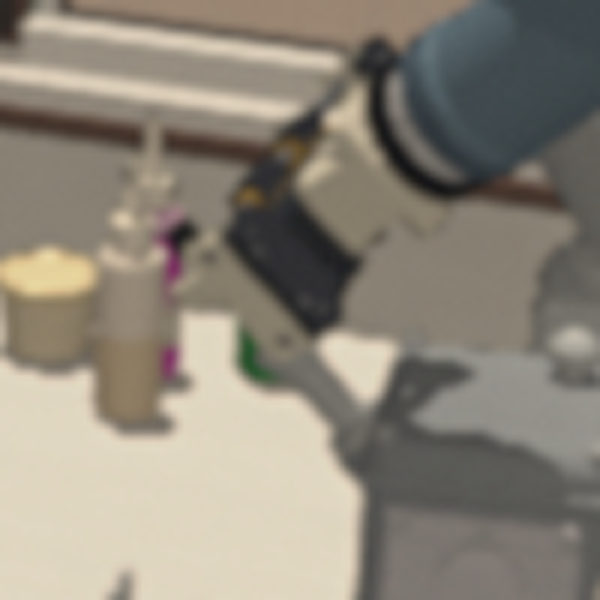

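Run:
```python
from h import *
PHI=20
for n in CI: cv2.imwrite(f"pics/{n}6.png",get_image(n))
f0=np.array([-.3,-.2,-1.0])
for d in (-4,-6):
    bot.movel(tubepose(d,PHI)[0],vel=50); bot.wait(0.3)
    f=np.array(bot.read_force())-f0
    tp=np.array(bot.read_tool_pos()); to=Ro.from_euler('xyz',bot.read_orientation()); M=to.as_matrix()
    xd=S*M[:,0]; col=tp-19*M[:,2]+50*xd
    print(d,"f",f@AX,f@Xf,f@np.cross(AX,Xf),"m",np.array(bot.read_moment()),"col along",(col-MOUTH)@AX,"lat",(col-MOUTH)@Xf,(col-MOUTH)@np.cross(AX,Xf),"ang deg",np.degrees(np.arccos(-xd@AX)))
print(bot.read_opening(),bot.read_time_s())
t=get_image("top"); s=get_image("scene")
cv2.imwrite("pics/c6.png",np.hstack([cv2.resize(t[140:230,300:390],(400,400),interpolation=cv2.INTER_CUBIC),cv2.resize(s[175:225,295:345],(400,400),interpolation=cv2.INTER_CUBIC)]))
for n in CI:
  for d in nets.recognise(n,"dipstick")[:2]: 
    c=CI[n]; print(n,d["score"],np.array(c["R"]).T@(np.array(d["position"])-np.array(c["t"])))
```

```text
-4 f 27.68789229635029 -3.1033908693111236 -4.83823526325288 m [ 3.655 -0.048  0.92 ] col along 3.252706565333925 lat 0.5618802436309599 0.7178534948122869 ang deg 0.7363798393970484
-6 f 33.55289305837277 -2.409283360172449 -7.39505313799114 m [ 4.626 -0.08   1.279] col along 3.2247585520157602 lat 0.6763812902996379 0.873070387213737 ang deg 0.9307158821082331
17.635335914869703 17.9167
scene 0.55 [275.112 328.924  22.261]
top 0.66 [ 586.719 -120.217  183.508]
```

View pics/c6.png

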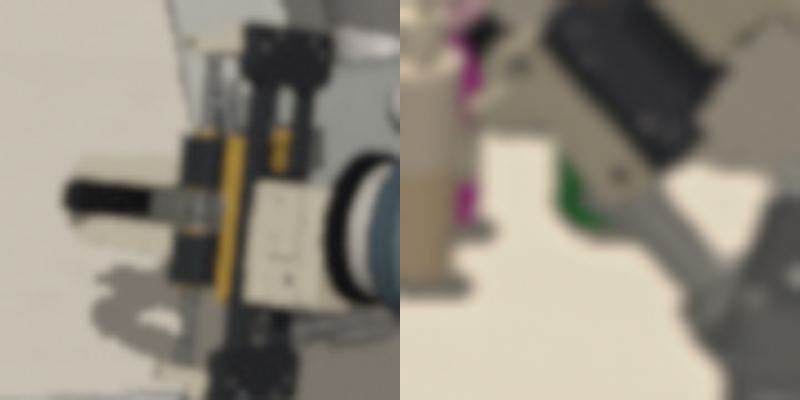

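Run:
```python
from h import *
for d in (-3,0,3.2,8):
    P=np.array([MOUTH+(d+86)*AX]); print(d,"c6 left px",((proj("top",P)-[300,140]+.5)*400/90-.5), "scene",((proj("scene",P)-[275,140]+.5)*6-.5))
```

```text
-3 c6 left px [[ 71.838 195.208]] scene [[180.733 227.347]]
0 c6 left px [[ 68.138 194.96 ]] scene [[176.754 223.065]]
3.2 c6 left px [[ 64.175 194.694]] scene [[172.507 218.494]]
8 c6 left px [[ 58.197 194.293]] scene [[166.133 211.633]]
```

Run:
```python
import cv2
t=cv2.imread("pics/top6.png"); s=cv2.imread("pics/scene6.png")
cv2.imwrite("pics/c7.png",cv2.resize(s[165:215,285:355],None,fx=11,fy=11,interpolation=cv2.INTER_CUBIC))
```

```text
(no output)
```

View pics/c7.png

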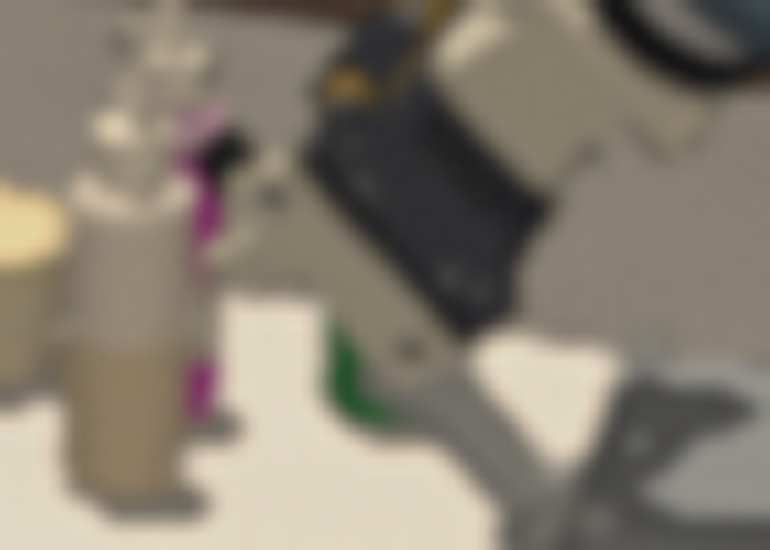

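The handle end shows at x≈66 in the left crop. That falls between the predictions for 0 mm (68) and 3.2 mm (64). With the hard axial stop and under 1° of tilt, the collar is seated. I'll draw it out now.

Run:
```python
from h import *
PHI=20; Z=np.array([0,0,1.])
f0=np.array([-.3,-.2,-1.0])
for d,v in ((3,40),(60,90),(150,120),(195,120)):
    bot.movel(tubepose(d,PHI)[0],vel=v)
    f=np.array(bot.read_force())-f0; print(d,f@AX,f@Xf,f@np.cross(AX,Xf),bot.read_opening())
bot.move_ptp(*pose(COL+[0,0,240],XD,Z))
bot.wait(0.5)
print(bot.read_tool_pos(),bot.read_orientation(),bot.read_force(),bot.read_opening(),bot.read_time_s())
t=get_image("top"); s=get_image("scene")
cv2.imwrite("pics/top8.png",t); cv2.imwrite("pics/scene8.png",s)
cv2.imwrite("pics/c8t.png",cv2.resize(t[190:275,250:370],None,fx=6,fy=6,interpolation=cv2.INTER_CUBIC))
cv2.imwrite("pics/c8s.png",cv2.resize(s[110:230,215:375],None,fx=5,fy=5,interpolation=cv2.INTER_CUBIC))
P=np.array([COL+[0,0,240]+k*XD for k in (0,130)])
print("crop pred top",(proj("top",P)-[250,190]+.5)*6-.5,"scene",(proj("scene",P)-[215,110]+.5)*5-.5)
for n in CI:
  for th in ("kitchen_timer","bottle_cream","jar_amber","wood_stamp","dipstick"):
    for d in nets.recognise(n,th)[:1]:
      c=CI[n]; print(n,th,d["score"],np.array(c["R"]).T@(np.array(d["position"])-np.array(c["t"])))
```

```text
3 7.125907985560304 1.1863074829904168 -1.4594037123479247 17.53876601429265
60 0.4646365307345884 0.9412835793839556 0.1343475351500351 17.459171162286754
150 0.2609848040548984 -0.21692442675831858 -0.2836986744184413 17.913884857862826
195 -0.037120824845029175 0.42834611962219865 -0.5711189789925147 17.63564016421354
[461.463   4.414 275.786] [-3.141 -0.     1.628] [-0.077 -0.103 -1.133] 17.664417339631004 21.975
crop pred top [[282.099 250.855]
 [655.296 233.613]] scene [[304.226 255.257]
 [527.01  283.509]]
scene bottle_cream 0.58 [779.451  13.333  66.913]
scene jar_amber 0.55 [660.598  74.855  35.337]
scene dipstick 0.75 [461.243 -47.766 297.355]
top kitchen_timer 0.64 [ 458.596 -129.729    2.443]
top bottle_cream 0.9 [783.676   8.854  99.87 ]
top jar_amber 0.48 [677.47   75.813  55.72 ]
top wood_stamp 0.51 [284.919 327.314  14.497]
top dipstick 0.6 [ 469.156 -124.041  293.531]
```

View pics/c8s.png

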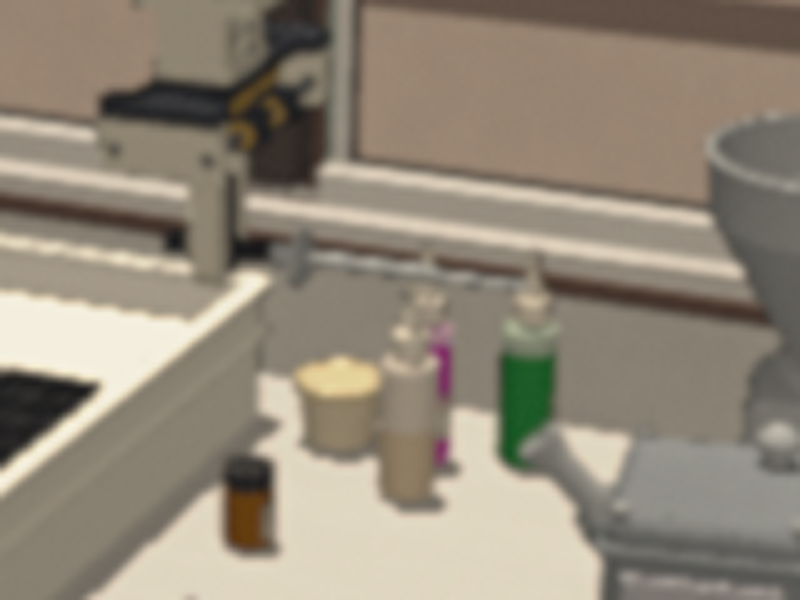

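View pics/top8.png

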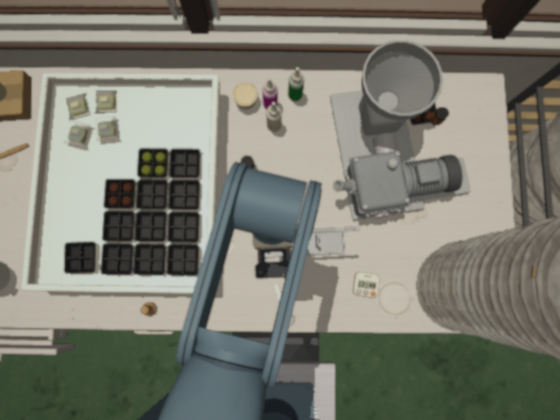

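The stick is held level: in the scene crop the collar is at about (300,257) and the tip at about (522,285), against predictions of (304,255) and (527,284). The bottle, jar, timer (367,285) and stamp (147,309) are where they were, so I'm handing in.

Run:
```python
from h import *
print(np.abs(bot.read_dq()).max(),bot.read_opening())
print(ticket.job_done()); print(bot.read_time_s())
```

```text
0.0008289563379963785 17.563839597791038
the job is handed in; nothing more can be done
None
the job is handed in; nothing more can be done
```

The gear oil check is done and handed in at about 22 s. The dipstick went into the dip tube, came all the way out, and is now held level with its marked flat up, its axis about 295 mm above the worktop. The hand-in reports no verdict, so this rests on my own checks.

- **Grasp:** I gripped the handle with 45 N. After lifting, the collar and tip were within about 1 pixel of where the calculation put them.
- **Seating:** It slid in almost without force until a firm stop about 3.2 mm short of my estimated mouth position. I pressed up to about 33 N along the tube, with under 1° of tilt. The handle end in the top view placed the seat face 0 to 3 mm from the mouth. The gripper hid the collar itself, so I could not see it sitting on the rim.
- **Final hold:** The tool points straight down, the fingers are 17.6 mm apart and the arm is still. Collar and tip match the level prediction in the scene picture to about 1 pixel. I did not make out the tip in the last full top view.
- **Bystanders:** The timer, bottle, jar and stamp look unmoved in the last pictures. In that check the networks reported the timer once at a wrong spot, on the rest, and from the side camera found neither timer nor stamp. I went by the top view for those two.

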